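# Tip the carton over and push it into the low bay

### The job

The hardware carton standing on end on the bench is too tall for the low rack. Push it over towards the rack's empty bay so that it lies flat on the bench in front of the opening, then push it head first into the bay until it is fully home against the back. Only push: do not lift the carton off the bench, and leave the carton in the next bay, the bottle, the can and the jar where they stand.

Things in the scene. Friction and masses are not known exactly. Their poses are not given: they have to be found in the camera images.
- carton: Closed plain cardboard carton, rigid, 0.3 to 0.6 kg, standing on end: 160 mm tall (z), 56 mm thick (x), 90 mm wide (y). Origin at the centre of its foot (the end it stands on). Its x axis points roughly to the empty bay. Leaning over 19 degrees it falls by itself; tipped over to the bay it lies 56 mm high, x axis down, z axis pointing to the bay. Slides with ordinary cardboard friction.
- carton_toe (a point): Middle of the foot edge nearest the bay: the edge that the carton must tip over (28 mm along the carton's x axis from its origin). It stays on the bench through the whole job.
- carton_head (a point): Centre of the carton's top end, 160 mm from the origin along its z axis; this end goes first into the bay.
- rack: Low grey metal rack fixed to the bench: two bays side by side, wire roof. Origin on the bench, mid-mouth of the empty bay; x points level into it, y across. That bay: 140 mm wide (y -70 to 70), 125 deep, 78 high inside, walls 6 mm, roof wires up to 87 mm above the bench. The other bay (centre y = -146 mm) holds a carton. A carton that is home sticks out 35 mm from the mouth.
- bay_stop (a point): Point on the inside of the empty bay's back plate, midway across, 28 mm above the bench, 125 mm in from the mouth; a carton lying home touches the plate here with its head.
- stock: A like carton (160 x 90 x 56 mm), loose, already lying home in the other bay and sticking out 35 mm from it. Leave it. Origin on the bench under it, at the mouth of its bay.
- spray: Pale bottle with a narrow neck and dark cap, 64 mm in diameter, 190 mm tall, standing loose on the side away from the robot. Origin at the centre of its underside. Leave it.
- can: Metal can, 66 mm in diameter, 100 mm tall, loose, on the side away from the robot. Origin at the centre of its underside. Leave it.
- jar: Squat pale jar with a white lid, 64 mm in diameter, 80 mm tall, loose, on the robot's side of the rack. Origin at the centre of its underside. Leave it.
Mind the look-alikes: they are no part of the job. Leave any pink look-alike of the carton alone.

How it is judged:
By the outcome, as a careful person would: the job done as asked, in the order asked, and still so for the second after the job is handed in, with the robot touching nothing.
It also fails if it takes over 48 s, if anything falls off the work surface, if the arm or the gripper's body presses on something with over 40 N, if the wrist force passes 120 N, or if a joint passes its speed limit or range.

### The arm

A 6-joint arm with a two-finger parallel gripper is mounted at the origin on the work surface. World frame = base frame: x ahead of the robot, y to its left, z up, the work surface at z = 0. Lengths are in m, angles in rad, forces in N, time in s.
With the tool pointing down it reaches from about 0.225 to 0.875 m from the base axis. Payload 3.4 kg.
Tool frame: the origin (TCP) lies at the very end of the fingers, on their centre line; the grasp point (between the pads) lies 19 mm behind it; z points along the fingers, y is the line along which they close (so a half turn about z gives the same grasp; the last joint's range is limited). The gripper opens to 85 mm and grips with 20 to 120 N. Pads are 22 mm wide; open, the fingers measure 114 mm over their backs; the gripper's body (76 mm by 85 mm) begins 54 mm behind the grasp point. The pads swing forward as they close: fully open they stand 13 mm farther back than shut.
Start: joints at [1.119, 0.276, 1.505, -0, 1.361, -0.121], TCP at [0.187, 0.544, 0.231] pointing down, gripper open.
Joint ranges: [-2.89, 2.89], [-0.75, 2.08], [0.22, 2.7], [-1.18, 4.32], [0.11, 2.71], [-2.7, 2.7]. Speed limits (rad/s): [2.57, 2.57, 3.14, 3.14, 3.14, 3.14].

### API

Orientations are given as a unit quaternion [w, x, y, z].
In Python, from rig import get_state, optics, sign_off gives the robot as it stands.
- The arm moves only by the tool send_rows, never from a script. Its argument "increments" is a list of rows, each an object with "gripper": the gripper's target within -1 to 1 (shut at 1, half-way at 0, fully open at -1); "linear": the shift along the world's x, y, z in m, a list of three; "delta_rot": the turn, a rotation vector about the world's x, y, z in rad, a list of three. In form: [{"gripper": gripper, "linear": [dx, dy, dz], "delta_rot": [rx, ry, rz]}, ...]. A call has 1 to 8 rows; each row is the pose to reach, as a shift and turn from the pose commanded when the call began; what a row does not reach only later rows make up. A row lasts 1/10 s, in which the tool goes at most 50 mm and 8.59 degrees, less where a joint would pass 70% of its speed; a pose out of reach is approached as far as the arm can. A call with a gripper value outside its range is refused whole. The fingers move at their own pace and stop on an object; "newtons" is the grip in N (left out, the last holds). Time passes only in rows, so rows that repeat a pose let the fingers close. It gives the time, the measured TCP pose, the force, the opening and the grip force at its end, in the units of the state.
- get_state(): the state, without advancing time (a new reading comes with each control period).
- optics.get_image(name): name is "scene" or "side" or "wrist"; returns a dict with "pixels" (480x640x3 uint8, blue, green, red), "K" (3x3 intrinsics, pixels), "k1" (the pictures are not rectified: a ray, as slopes to the right and down, at radius r is drawn at 1 + k1 r^2 times it, then the intrinsics apply), "rvec" (rotation vector, rad) and "tvec" (3), from world to camera coordinates, as OpenCV has them; the wrist camera has in their place "T_tool_cam" (4x4, takes a point from camera to tool coordinates, whose origin is the TCP and whose axes are the flange's). Camera axes: x right, y down, z forward; pixel columns grow to the right and rows downward; lengths in m; the calibration is good to about 2 mm. A picture is of the moment at which its call begins: read the wrist's pose just before it. There is no depth.
- sign_off(): hands the job in; it is judged then, once.
The state is a dict: "clock": time; "qpos": joint angles; "qd": joint speeds; "effort": joint torques, N m; "position": TCP position; "ee_rot": TCP orientation; "contact_force": force on the tool from outside, world axes, zero at the start; "moment": the same for the moment, N m; "width": finger opening in m; "gripper_force": force on a finger pad.
Only numpy, scipy, OpenCV 4.12 (cv2) and the standard library are available. Lean on these libraries where they do the work, as an engineer would, in place of code of your own. Each camera call takes 0.05 s, during which the arm holds its last target. There are 200 camera calls.

## Working session

There is one attempt and no reset: what is moved stays moved. The work goes in short steps, Python scripts to look and compute and a tool call to move; the robot and the scene stay as the last step left them, time stands still between calls to the robot, and variables do not carry over. Pictures are saved under pics/ and viewed, at most 10 in all, crops included, and the job is handed in when it is done.

Besides the shell and the picture viewer there is one more tool, called after ">>>" in YAML: its name, and indented under it one key for each argument. send_rows: Moves the arm, as the interface text tells. Its arguments: {"type":"object","properties":{"increments":{"type":"array"},"newtons":{"type":"number"}},"required":["increments"]}

```bash
mkdir -p pics; cat > h.py <<'E'
import numpy as np, cv2
from rig import get_state, optics
def grab(n,f=None):
    d=optics.get_image(n)
    if f: cv2.imwrite('pics/'+f,d['pixels'])
    return d
def pose(d,st=None):
    from scipy.spatial.transform import Rotation as R
    if 'rvec' in d:
        Rm=cv2.Rodrigues(np.array(d['rvec'],float))[0]; return Rm.T, -Rm.T@np.array(d['tvec'],float).ravel()
    w,x,y,z=st['ee_rot']; Rt=R.from_quat([x,y,z,w]).as_matrix(); T=np.array(d['T_tool_cam'])
    return Rt@T[:3,:3], Rt@T[:3,3]+np.array(st['position'])
def ray(d,uv,st=None):
    K=np.array(d['K']);k=float(d['k1']);
    u=cv2.undistortPoints(np.array([[uv]],float),K,np.array([k,0,0,0,0.]))[0,0]
    Rm,c=pose(d,st); return c,Rm@np.array([u[0],u[1],1])
def onz(d,uv,z,st=None):
    c,r=ray(d,uv,st); return c+r*(z-c[2])/r[2]
def proj(d,p,st=None):
    Rm,c=pose(d,st); q=Rm.T@(np.array(p)-c); s=q[:2]/q[2]; s=s*(1+float(d['k1'])*(s@s)); K=np.array(d['K']); return K[:2,:2]@s+K[:2,2]
E
python3 - <<'E'
from h import *
import pickle
a=grab('scene','scene.png');b=grab('side','side.png')
pickle.dump((a,b),open('i.pkl','wb'))
for d in(a,b):print(pose(d)[1],pose(d)[0][:,2])
print(get_state())
E
```

```text
[ 0.99475604 -0.56473376  0.73962908] [-0.46177958  0.59218349 -0.66036227]
[0.5260827  0.52666757 0.69717991] [ 0.0402624  -0.66897811 -0.74219083]
{'clock': 0.1, 'qpos': array([ 1.11895583e+00,  2.76553136e-01,  1.50601282e+00, -8.78745741e-06,
        1.36071776e+00, -1.21002653e-01]), 'qd': array([-0.00103732, -0.00137913, -0.00259424, -0.00158623, -0.00141947,
       -0.00068279]), 'effort': array([ 1.38880529e-03, -4.17702985e+01, -2.46403581e+01,  1.32183882e-04,
        5.72308752e-03,  1.40576157e-05]), 'position': array([0.18657961, 0.54338135, 0.23051152]), 'ee_rot': array([-2.34759108e-04,  1.64664581e-01,  9.86349259e-01, -8.12298163e-04]), 'contact_force': array([-0.76907693, -0.30382269,  0.43054214]), 'moment': array([ 0.02611061, -0.02641654,  0.02111016]), 'gripper_force': 0.0, 'width': 0.08576075050235761}
```

View pics/scene.png

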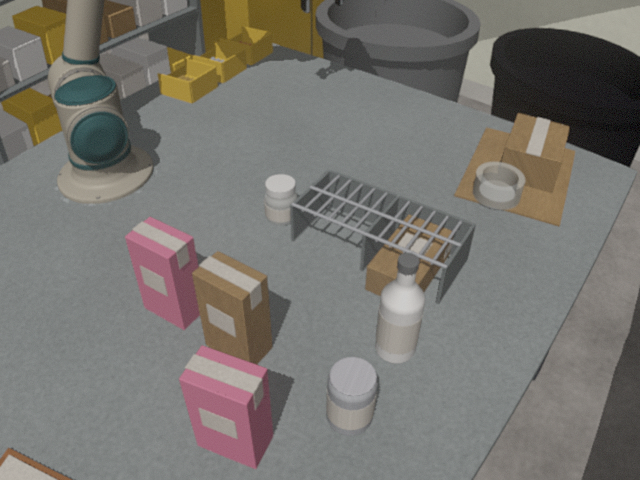

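View pics/side.png

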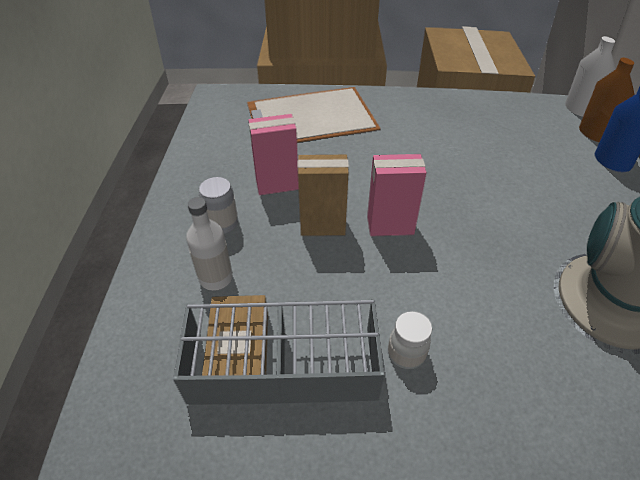

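The pink boxes, at scene (165,273) and (228,407), are decoys. The brown box at scene (405,260) lies in the next bay, so it is the stock. The box at (535,150) sits on a board behind the rack. The upright brown one at scene (235,310) / side (323,195) stands in front of the bay mouth and fits the description. I'll confirm it in one enlarged crop, scene and side together.

```bash
python3 - <<'E'
from h import *
import pickle
a,b=pickle.load(open('i.pkl','rb'))
A=cv2.resize(a['pixels'][235:375,180:290],None,fx=3.6,fy=3.6,interpolation=cv2.INTER_CUBIC)
B=cv2.resize(b['pixels'][285:410,170:390],None,fx=1.8,fy=1.8,interpolation=cv2.INTER_CUBIC)
C=cv2.resize(b['pixels'][145:245,285:365],None,fx=2.6,fy=2.6,interpolation=cv2.INTER_CUBIC)
o=np.zeros((504,800,3),np.uint8);o[:504,:396]=A;o[:225,400:796]=B;o[230:490,400:608]=C
cv2.imwrite('pics/crop.png',o)
for n,d,roi in(('scene',a,(180,235,290,375)),('side',b,(285,145,365,245))):
    h=cv2.cvtColor(d['pixels'],cv2.COLOR_BGR2HSV);x0,y0,x1,y1=roi
    m=cv2.inRange(h,(8,70,40),(25,255,255));k=np.zeros_like(m);k[y0:y1,x0:x1]=m[y0:y1,x0:x1]
    k=cv2.morphologyEx(k,cv2.MORPH_CLOSE,np.ones((15,15)))
    c=max(cv2.findContours(k,0,2)[0],key=cv2.contourArea);hu=cv2.convexHull(c)
    print(n,cv2.approxPolyDP(hu,2.5,True)[:,0].tolist())
E
```

```text
scene [[217, 252], [266, 276], [271, 346], [256, 363], [206, 343], [192, 272]]
side [[346, 155], [344, 234], [301, 234], [299, 155]]
```

View pics/crop.png

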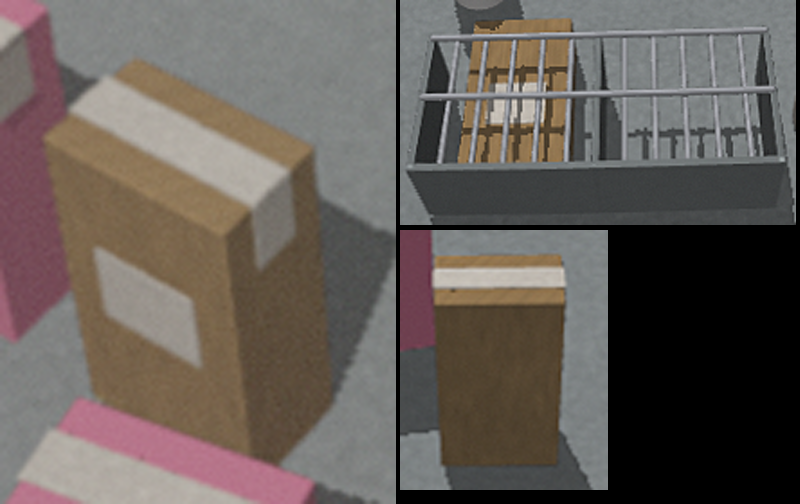

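The crop confirms it: an upright brown carton with tape and a label, top corners at scene (218,252), (267,277), (242,300) and (193,273). The empty bay is the right-hand one in the side view, the one next to the jar.

```bash
python3 - <<'E'
from h import *
import pickle
np.set_printoptions(precision=4,suppress=True)
a,b=pickle.load(open('i.pkl','rb'))
P=[onz(a,p,.16)[:2] for p in((218.1,251.7),(266.9,276.7),(241.7,300.3),(192.8,273))]
print('top scene',np.array(P),np.mean(P,0),[np.linalg.norm(P[i]-P[i-1]) for i in range(4)])
P=[onz(b,p,.16)[:2] for p in((299,155.5),(347.5,155.5),(348.5,173),(299,173))]
print('top side',np.array(P),np.mean(P,0))
print('foot',[onz(a,p,0)[:2] for p in((271,347),(256,364),(206,343))],[onz(b,p,0)[:2] for p in((344.5,235),(301,235))])
print('mouth foot scene',[onz(a,p,0)[:2] for p in((292,242),(363,269),(438.5,298))])
print('back top side',[onz(b,p,.08)[:2] for p in((176,378),(383,374.5))])
print('front bar side',[onz(b,p,.085)[:2] for p in((187.5,305),(374.5,301))])
print('floor inner back/ div bottom side',[onz(b,p,0)[:2] for p in((180,402),(380,400))])
# others
print('jar',onz(a,(281,185),.08)[:2],onz(b,(413,327),.08)[:2],'spray',onz(a,(397,347),0)[:2],onz(b,(214,277),0)[:2],'can',onz(a,(353,378),.1)[:2],onz(b,(216,188),.1)[:2])
# pinks tops
print('pinkA',[onz(a,p,.16)[:2] for p in((148,220),(195,240),(175,257),(128,235))],[onz(b,p,.16)[:2] for p in((373,156),(422,156))])
print('pinkB',[onz(a,p,.16)[:2] for p in((204,347),(269,368),(182,380),(248,402))],[onz(b,p,.16)[:2] for p in((249,119),(295,116),(298,128))])
# rack top edges
print('roof scene',[onz(a,p,.085)[:2] for p in((292,207),(329,174),(474,226),(440,265))])
E
```

```text
top scene [[ 0.511  -0.1466]
 [ 0.5989 -0.1424]
 [ 0.6008 -0.1958]
 [ 0.5131 -0.1993]] [ 0.556 -0.171] [np.float64(0.05279935910890042), np.float64(0.08798608759310284), np.float64(0.053372791342621476), np.float64(0.08785093459176754)]
top side [[ 0.5957 -0.1867]
 [ 0.5068 -0.19  ]
 [ 0.505  -0.1393]
 [ 0.592  -0.136 ]] [ 0.5499 -0.163 ]
foot [array([ 0.5941, -0.1396]), array([ 0.5971, -0.1786]), array([ 0.5085, -0.1963])] [array([ 0.5065, -0.1414]), array([ 0.5936, -0.1379])]
mouth foot scene [array([0.4682, 0.0709]), array([0.6117, 0.0907]), array([0.7525, 0.1093])]
back top side [array([0.7443, 0.2249]), array([0.452 , 0.2047])]
front bar side [array([0.7534, 0.1016]), array([0.4608, 0.0809])]
floor inner back/ div bottom side [array([0.7571, 0.226 ]), array([0.4486, 0.2068])]
jar [0.4109 0.1129] [0.4033 0.1237] spray [ 0.7503 -0.0218] [ 0.7488 -0.0233] can [ 0.7644 -0.1723] [ 0.7548 -0.1602]
pinkA [array([ 0.3747, -0.1608]), array([ 0.4664, -0.149 ]), array([ 0.4695, -0.1922]), array([ 0.3769, -0.2029])] [array([ 0.4601, -0.1906]), array([ 0.3697, -0.1951])]
pinkB [array([ 0.6161, -0.282 ]), array([ 0.6991, -0.2572]), array([ 0.6301, -0.3336]), array([ 0.7109, -0.3082])] [array([ 0.7059, -0.3058]), array([ 0.6134, -0.3189]), array([ 0.6041, -0.2759])]
roof scene [array([0.4717, 0.0694]), array([0.4651, 0.1888]), array([0.7503, 0.217 ]), array([0.7483, 0.0962])]
```

>>> send_rows:
  increments:
    - {"gripper":0,"linear":[0.02,-0.04,0.03],"delta_rot":[0,0,-0.07]}
    - {"gripper":0,"linear":[0.365,-0.785,0.04],"delta_rot":[0,0,-1.2]}
    - {"gripper":0,"linear":[0.365,-0.785,0.04],"delta_rot":[0,0,-1.2]}
    - {"gripper":0,"linear":[0.365,-0.785,0.04],"delta_rot":[0,0,-1.2]}
    - {"gripper":0,"linear":[0.365,-0.785,0.04],"delta_rot":[0,0,-1.2]}
    - {"gripper":0,"linear":[0.365,-0.785,0.04],"delta_rot":[0,0,-1.2]}
    - {"gripper":0,"linear":[0.365,-0.785,0.04],"delta_rot":[0,0,-1.2]}
    - {"gripper":0,"linear":[0.365,-0.785,0.04],"delta_rot":[0,0,-1.2]}

```text
clock: 0.9
position: [0.3525, 0.1873, 0.2642]
ee_rot: [0.0, 0.666, 0.746, 0.0]
contact_force: [1.9, -0.3, 0.1]
width: 0.0431
gripper_force: 0.0
```

>>> send_rows:
  increments:
    - {"gripper":0,"linear":[0.2,-0.43,0.0],"delta_rot":[0,0,-0.06]}
    - {"gripper":0,"linear":[0.2,-0.43,0.0],"delta_rot":[0,0,-0.06]}
    - {"gripper":0,"linear":[0.2,-0.43,0.0],"delta_rot":[0,0,-0.06]}
    - {"gripper":0,"linear":[0.2,-0.43,0.0],"delta_rot":[0,0,-0.06]}
    - {"gripper":0,"linear":[0.2,-0.43,0.0],"delta_rot":[0,0,-0.06]}
    - {"gripper":0,"linear":[0.2,-0.43,0.0],"delta_rot":[0,0,-0.06]}
    - {"gripper":0,"linear":[0.2,-0.43,0.0],"delta_rot":[0,0,-0.06]}
    - {"gripper":0,"linear":[0.2,-0.43,0.0],"delta_rot":[0,0,-0.06]}

```text
clock: 1.7
position: [0.5214, -0.1755, 0.2639]
ee_rot: [-0.0, 0.686, 0.728, 0.0]
contact_force: [0.7, -0.6, 0.1]
width: 0.0426
gripper_force: 0.0
```

```bash
python3 - <<'E'
from h import *
from rig import get_state
s=get_state();print(s['position'],s['ee_rot'])
d=grab('wrist','w1.png')
print(np.array(d['T_tool_cam']).round(3))
E
```

```text
[ 0.52138226 -0.17549987  0.26393139] [-3.50244279e-04  6.85815667e-01  7.27775198e-01  1.02032791e-04]
[[ 0.001 -0.953 -0.303  0.077]
 [ 1.     0.001  0.001 -0.001]
 [-0.    -0.303  0.953 -0.143]
 [ 0.     0.     0.     1.   ]]
```

View pics/w1.png

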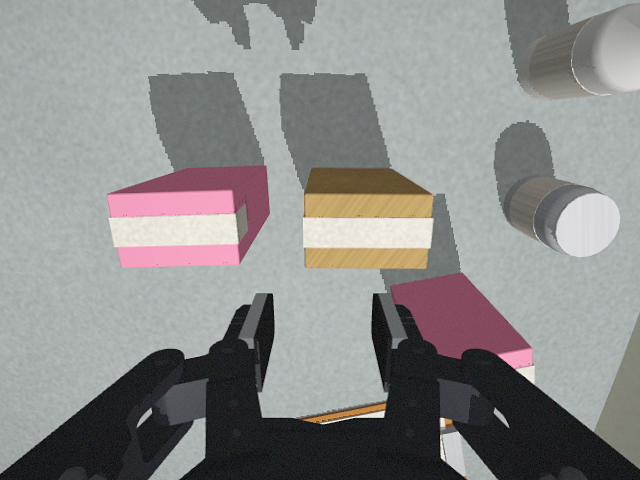

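The wrist view shows the carton's top with corners (303,194), (433,194), (428,268) and (304,268). Pink boxes stand to the left and lower right of it.

```bash
python3 - <<'E'
from h import *
s=get_state();d=grab('wrist')
P=np.array([onz(d,p,.16,s)[:2] for p in((303,194),(433,194),(428.5,268),(304,268))])
print(P,P.mean(0))
print('pinkB near',onz(d,(531,349),.16,s), onz(d,(393,290),0,s),onz(d,(462,272),0,s))
E
```

```text
[[ 0.51012537 -0.15361131]
 [ 0.59960396 -0.14844578]
 [ 0.60460291 -0.2033798 ]
 [ 0.51305116 -0.20835796]] [ 0.55684585 -0.17844871]
pinkB near [ 0.70011326 -0.26983891  0.16      ] [ 0.61981419 -0.29872342  0.        ] [ 7.01961701e-01 -2.70166699e-01 -5.55111512e-17]
```

>>> send_rows:
  increments:
    - {"gripper":0,"linear":[0.032,-0.068,0.0],"delta_rot":[0,0,0]}
    - {"gripper":0,"linear":[0.032,-0.068,0.0],"delta_rot":[0,0,0]}
    - {"gripper":0,"linear":[0.032,-0.068,-0.04],"delta_rot":[0,0,0]}
    - {"gripper":0,"linear":[0.032,-0.068,-0.08],"delta_rot":[0,0,0]}
    - {"gripper":0,"linear":[0.032,-0.068,-0.122],"delta_rot":[0,0,0]}
    - {"gripper":0,"linear":[0.032,-0.068,-0.122],"delta_rot":[0,0,0]}
    - {"gripper":0,"linear":[0.032,-0.068,-0.122],"delta_rot":[0,0,0]}

```text
clock: 2.5
position: [0.5529, -0.241, 0.1424]
ee_rot: [-0.001, 0.685, 0.728, -0.0]
contact_force: [0.2, -0.7, 0.4]
width: 0.0424
gripper_force: 0.0
```

>>> send_rows:
  increments:
    - {"gripper":0,"linear":[0,0.01,0],"delta_rot":[0,0,0]}
    - {"gripper":0,"linear":[0,0.02,0],"delta_rot":[0,0,0]}
    - {"gripper":0,"linear":[0,0.027,0],"delta_rot":[0,0,0]}
    - {"gripper":0,"linear":[0,0.033,0],"delta_rot":[0,0,0]}
    - {"gripper":0,"linear":[0,0.039,0],"delta_rot":[0,0,0]}
    - {"gripper":0,"linear":[0,0.045,0],"delta_rot":[0,0,0]}
    - {"gripper":0,"linear":[0,0.05,0],"delta_rot":[0,0,0]}

```text
clock: 3.2
position: [0.5532, -0.1911, 0.1425]
ee_rot: [0.0, 0.686, 0.728, 0.0]
contact_force: [0.3, -1.1, 0.7]
width: 0.0422
gripper_force: 0.4
```

```bash
python3 - <<'E'
from h import *
d=grab('scene','s2.png');e=grab('side')
cv2.imwrite('pics/s2.png',np.hstack([d['pixels'][150:470,90:490],e['pixels'][80:400,160:560]]))
E
```

```text
(no output)
```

View pics/s2.png

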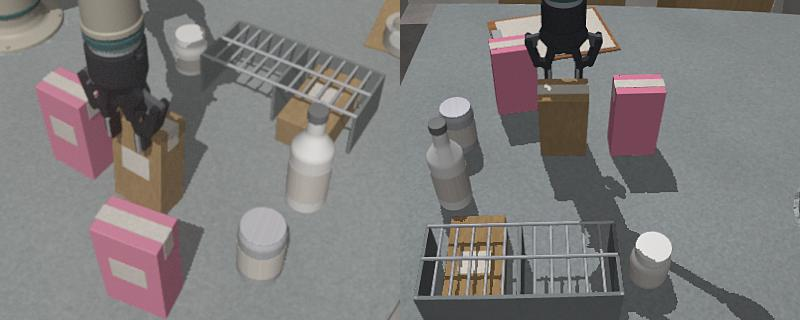

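The fingers are at the carton's back. Its foot has not moved (side row ~235) and it is starting to lean. I'll go on.

>>> send_rows:
  increments:
    - {"gripper":0,"linear":[0,0.006,0],"delta_rot":[0,0,0]}
    - {"gripper":0,"linear":[0,0.012,0],"delta_rot":[0,0,0]}
    - {"gripper":0,"linear":[0,0.018,0],"delta_rot":[0,0,0]}
    - {"gripper":0,"linear":[0,0.024,0],"delta_rot":[0,0,0]}
    - {"gripper":0,"linear":[0,0.03,0],"delta_rot":[0,0,0]}
    - {"gripper":0,"linear":[0,0.035,0],"delta_rot":[0,0,0]}
    - {"gripper":0,"linear":[0,0.04,0],"delta_rot":[0,0,0]}
    - {"gripper":0,"linear":[0,0.045,0],"delta_rot":[0,0,0]}

```text
clock: 4.1
position: [0.5531, -0.146, 0.1423]
ee_rot: [0.0, 0.686, 0.728, 0.0]
contact_force: [0.1, 0.4, -0.5]
width: 0.0427
gripper_force: 0.0
```

```bash
python3 - <<'E'
from h import *
d=grab('scene','s2.png');e=grab('side')
cv2.imwrite('pics/s3.png',np.hstack([d['pixels'][150:470,90:490],e['pixels'][80:400,160:560]]))
E
```

```text
(no output)
```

View pics/s3.png

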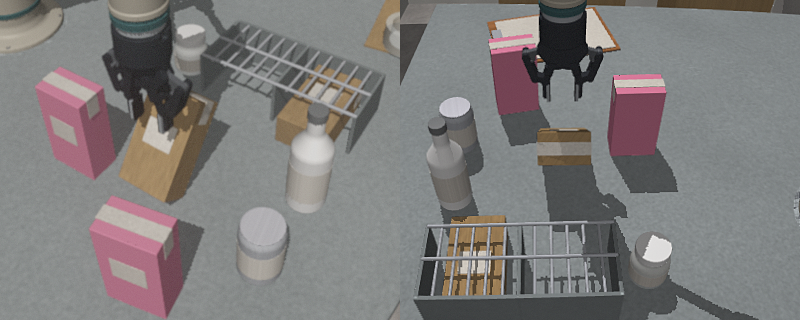

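The carton is falling forward towards the bay. I'll rise and draw back while it settles.

>>> send_rows:
  increments:
    - {"gripper":0,"linear":[0,0,0.03],"delta_rot":[0,0,0]}
    - {"gripper":0,"linear":[0,-0.02,0.06],"delta_rot":[0,0,0]}
    - {"gripper":0,"linear":[0,-0.05,0.08],"delta_rot":[0,0,0]}
    - {"gripper":0,"linear":[0,-0.06,0.1],"delta_rot":[0,0,0]}
    - {"gripper":0,"linear":[0,-0.06,0.1],"delta_rot":[0,0,0]}

```text
clock: 4.7
position: [0.5547, -0.209, 0.2452]
ee_rot: [0.003, 0.686, 0.727, 0.001]
contact_force: [0.5, 0.0, 0.8]
width: 0.043
gripper_force: 0.0
```

```bash
python3 - <<'E'
from h import *
np.set_printoptions(precision=4,suppress=True)
s=get_state();w=grab('wrist');e=grab('side');print(s['position'])
cv2.imwrite('pics/s4.png',np.hstack([w['pixels'][:,80:560],e['pixels'][80:400,160:480].repeat(1,0)][:1]+[cv2.copyMakeBorder(e['pixels'][80:400,240:560],0,160,0,0,0)]))
for n,d,st in(('w',w,s),('e',e,None)):
    h=cv2.cvtColor(d['pixels'],cv2.COLOR_BGR2HSV)
    m=cv2.inRange(h,(8,70,40),(25,255,255));m=cv2.morphologyEx(m,cv2.MORPH_CLOSE,np.ones((15,15)))
    for c in cv2.findContours(m,0,2)[0]:
        if cv2.contourArea(c)>800:
            q=cv2.approxPolyDP(cv2.convexHull(c),3,True)[:,0]
            print(n,[(p.tolist(),onz(d,p.tolist(),.056,st)[:2].round(3).tolist()) for p in q])
E
```

```text
[ 0.5547 -0.209   0.2452]
w [([384, 392], [0.637, -0.415]), ([264, 417], [0.502, -0.458]), ([260, 412], [0.497, -0.451]), ([381, 385], [0.632, -0.405])]
w [([377, 0], [0.589, -0.032]), ([372, 118], [0.594, -0.124]), ([272, 118], [0.506, -0.129]), ([267, 0], [0.5, -0.037])]
e [([264, 295], [0.64, 0.055]), ([265, 373], [0.622, 0.197]), ([203, 375], [0.713, 0.206]), ([212, 297], [0.726, 0.063])]
e [([345, 221], [0.507, -0.124]), ([349, 305], [0.499, 0.069]), ([300, 306], [0.579, 0.075]), ([300, 221], [0.593, -0.121])]
e [([639, 61], [-0.435, -0.901]), ([639, 95], [-0.326, -0.673]), ([598, 141], [-0.101, -0.427]), ([586, 136], [-0.076, -0.445]), ([579, 126], [-0.073, -0.487]), ([596, 83], [-0.21, -0.721]), ([620, 58], [-0.369, -0.907])]
e [([425, 28], [0.251, -1.031]), ([509, 32], [-0.029, -1.035]), ([534, 75], [-0.028, -0.74]), ([530, 90], [0.009, -0.652]), ([417, 86], [0.319, -0.644])]
e [([378, 0], [0.392, -1.273]), ([386, 64], [0.394, -0.765]), ([379, 129], [0.429, -0.435]), ([297, 142], [0.617, -0.375]), ([251, 117], [0.737, -0.476]), ([247, 102], [0.757, -0.545]), ([265, 0], [0.802, -1.262])]
```

View pics/s4.png

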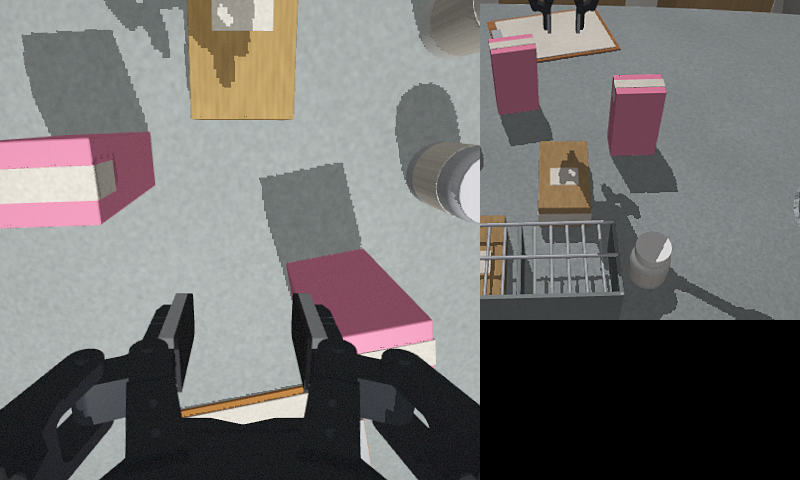

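The carton lies flat in front of the opening. Its foot end is at y≈-0.123, spanning x 0.506–0.594, lined up with the bay. I'll go down behind it.

>>> send_rows:
  increments:
    - {"gripper":0,"linear":[-0.004,0.02,-0.04],"delta_rot":[0,0,0.01]}
    - {"gripper":0,"linear":[-0.004,0.02,-0.085],"delta_rot":[0,0,0.01]}
    - {"gripper":0,"linear":[-0.004,0.02,-0.13],"delta_rot":[0,0,0.01]}
    - {"gripper":0,"linear":[-0.004,0.02,-0.17],"delta_rot":[0,0,0.01]}
    - {"gripper":0,"linear":[-0.004,0.02,-0.2],"delta_rot":[0,0,0.01]}
    - {"gripper":0,"linear":[-0.004,0.02,-0.214],"delta_rot":[0,0,0.01]}
    - {"gripper":0,"linear":[-0.004,0.02,-0.214],"delta_rot":[0,0,0.01]}

```text
clock: 5.5
position: [0.5458, -0.184, 0.0245]
ee_rot: [-0.004, 0.682, 0.732, -0.001]
contact_force: [-0.5, 0.2, -0.1]
width: 0.0427
gripper_force: 0.0
```

>>> send_rows:
  increments:
    - {"gripper":0,"linear":[0.003,0.02,0.006],"delta_rot":[0,0,0]}
    - {"gripper":0,"linear":[0.003,0.035,0.006],"delta_rot":[0,0,0]}
    - {"gripper":0,"linear":[0.003,0.045,0.006],"delta_rot":[0,0,0]}
    - {"gripper":0,"linear":[0.002,0.055,0.006],"delta_rot":[0,0,0]}
    - {"gripper":0,"linear":[0.001,0.067,0.006],"delta_rot":[0,0,0]}
    - {"gripper":0,"linear":[0,0.08,0.006],"delta_rot":[0,0,0]}
    - {"gripper":0,"linear":[-0.001,0.093,0.006],"delta_rot":[0,0,0]}
    - {"gripper":0,"linear":[-0.002,0.106,0.006],"delta_rot":[0,0,0]}

```text
clock: 6.3
position: [0.5475, -0.08, 0.0348]
ee_rot: [0.001, 0.682, 0.731, 0.0]
contact_force: [1.3, -4.9, 3.2]
width: 0.0428
gripper_force: 2.2
```

```bash
python3 - <<'E'
from h import *
s=get_state();w=grab('wrist');e=grab('side');print(s['position'])
cv2.imwrite('pics/s5.png',np.hstack([w['pixels'][:,80:560],cv2.copyMakeBorder(e['pixels'][80:420,160:480],0,140,0,0,0)]))
E
```

```text
[ 0.54749455 -0.08004265  0.03479364]
```

View pics/s5.png

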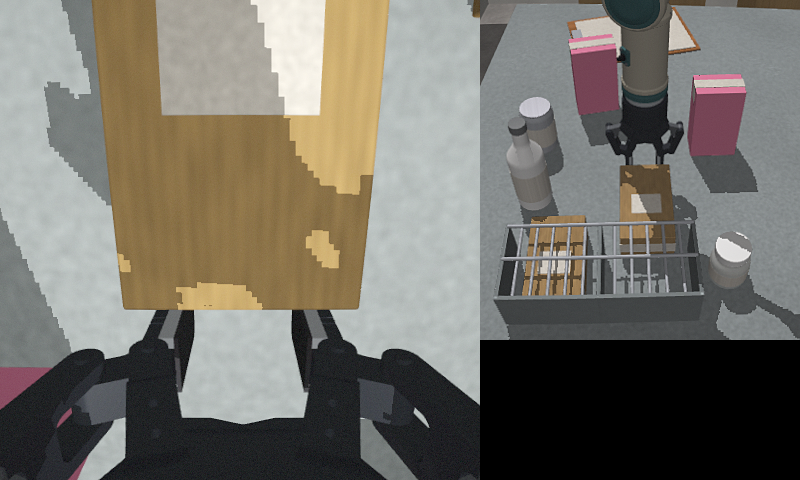

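Both fingers sit square on the foot end, and the head (side crop, x 620–675) lies between the divider (603) and the side wall (695). I'll push on.

>>> send_rows:
  increments:
    - {"gripper":0,"linear":[-0.001,0.013,-0.003],"delta_rot":[0,0,0]}
    - {"gripper":0,"linear":[-0.002,0.027,-0.003],"delta_rot":[0,0,0]}
    - {"gripper":0,"linear":[-0.003,0.041,-0.003],"delta_rot":[0,0,0]}
    - {"gripper":0,"linear":[-0.004,0.055,-0.003],"delta_rot":[0,0,0]}
    - {"gripper":0,"linear":[-0.006,0.067,-0.003],"delta_rot":[0,0,0]}
    - {"gripper":0,"linear":[-0.007,0.077,-0.003],"delta_rot":[0,0,0]}
    - {"gripper":0,"linear":[-0.008,0.086,-0.003],"delta_rot":[0,0,0]}
    - {"gripper":0,"linear":[-0.008,0.094,-0.003],"delta_rot":[0,0,0]}

```text
clock: 7.2
position: [0.5385, 0.0143, 0.0311]
ee_rot: [-0.0, 0.682, 0.732, -0.0]
contact_force: [0.5, -1.7, -0.4]
width: 0.0427
gripper_force: 1.2
```

>>> send_rows:
  increments:
    - {"gripper":0,"linear":[0,0.004,0],"delta_rot":[0,0,0]}
    - {"gripper":0,"linear":[0,0.008,0],"delta_rot":[0,0,0]}
    - {"gripper":0,"linear":[0,0.011,0],"delta_rot":[0,0,0]}
    - {"gripper":0,"linear":[0,0.014,0],"delta_rot":[0,0,0]}

```text
clock: 7.6
position: [0.539, 0.0276, 0.0312]
ee_rot: [-0.0, 0.682, 0.731, -0.0]
contact_force: [-0.2, -2.5, -1.3]
width: 0.0425
gripper_force: 1.0
```

Next I'll go in small steps and watch for the force to rise.

>>> send_rows:
  increments:
    - {"gripper":0,"linear":[0,0.002,0],"delta_rot":[0,0,0]}
    - {"gripper":0,"linear":[0,0.004,0],"delta_rot":[0,0,0]}
    - {"gripper":0,"linear":[0,0.006,0],"delta_rot":[0,0,0]}

```text
clock: 7.9
position: [0.5391, 0.0336, 0.0313]
ee_rot: [-0.0, 0.682, 0.731, -0.0]
contact_force: [-0.8, -2.0, -0.8]
width: 0.0427
gripper_force: 0.9
```

>>> send_rows:
  increments:
    - {"gripper":0,"linear":[0,0.002,0],"delta_rot":[0,0,0]}
    - {"gripper":0,"linear":[0,0.003,0],"delta_rot":[0,0,0]}

```text
clock: 8.1
position: [0.54, 0.0344, 0.0315]
ee_rot: [0.002, 0.681, 0.732, -0.001]
contact_force: [1.6, -11.1, -2.0]
width: 0.0427
gripper_force: 5.4
```

>>> send_rows:
  increments:
    - {"gripper":0,"linear":[0,0.0015,0],"delta_rot":[0,0,0]}
    - {"gripper":0,"linear":[0,0.0015,0],"delta_rot":[0,0,0]}

```text
clock: 8.3
position: [0.5401, 0.0345, 0.0315]
ee_rot: [0.003, 0.681, 0.733, -0.002]
contact_force: [0.8, -13.5, -2.8]
width: 0.0427
gripper_force: 6.7
```

```bash
python3 - <<'E'
from h import *
s=get_state();w=grab('wrist');e=grab('side');print(s['position'],s['contact_force'])
cv2.imwrite('pics/s6.png',np.hstack([w['pixels'][:,80:560],cv2.copyMakeBorder(cv2.resize(e['pixels'][280:410,170:390],(320,189)),0,291,0,0,0)]))
E
```

```text
[0.54007301 0.03447273 0.03148682] [  0.84579425 -13.50686573  -2.76860406]
```

View pics/s6.png

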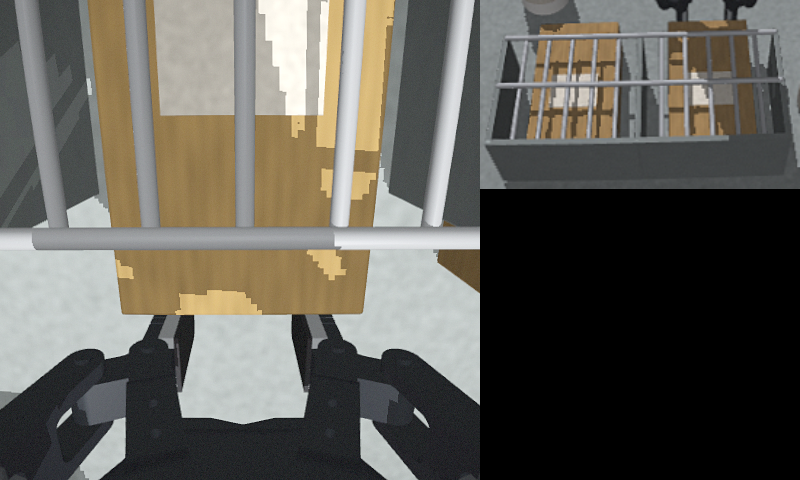

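The carton is centred in the bay, sticking out as far as the stock carton, and stopped firmly at 13 N. I'll back off and check.

>>> send_rows:
  increments:
    - {"gripper":0,"linear":[0,-0.02,0],"delta_rot":[0,0,0]}
    - {"gripper":0,"linear":[0,-0.05,0],"delta_rot":[0,0,0]}
    - {"gripper":0,"linear":[0,-0.08,0.03],"delta_rot":[0,0,0]}
    - {"gripper":0,"linear":[0,-0.08,0.08],"delta_rot":[0,0,0]}
    - {"gripper":0,"linear":[0,-0.08,0.13],"delta_rot":[0,0,0]}
    - {"gripper":0,"linear":[0,-0.08,0.17],"delta_rot":[0,0,0]}
    - {"gripper":0,"linear":[0,-0.08,0.17],"delta_rot":[0,0,0]}

```text
clock: 9.1
position: [0.5432, -0.0422, 0.2081]
ee_rot: [0.006, 0.682, 0.731, 0.004]
contact_force: [1.3, -0.0, 0.9]
width: 0.0424
gripper_force: 0.0
```

```bash
python3 - <<'E'
from h import *
s=get_state();w=grab('wrist','w7.png');e=grab('side');print(s['position'],s['contact_force'])
for n,d,st in(('w',w,s),('e',e,None)):
    h=cv2.cvtColor(d['pixels'],cv2.COLOR_BGR2HSV)
    m=cv2.inRange(h,(8,70,40),(25,255,255));m=cv2.morphologyEx(m,cv2.MORPH_CLOSE,np.ones((15,15)))
    for c in cv2.findContours(m,0,2)[0]:
        if cv2.contourArea(c)>500:
            q=cv2.approxPolyDP(cv2.convexHull(c),3,True)[:,0]
            L=[(p.tolist(),onz(d,p.tolist(),.056,st)[:2].round(3).tolist()) for p in q]
            if min(l[1][1] for l in L)>-.05: print(n,L)
E
```

```text
[ 0.54318062 -0.04223195  0.20807108] [ 1.2681563  -0.04268632  0.85094739]
w [([571, 0], [0.717, 0.14]), ([569, 65], [0.726, 0.095]), ([560, 112], [0.727, 0.06]), ([432, 113], [0.624, 0.05]), ([439, 0], [0.617, 0.129])]
w [([383, 0], [0.577, 0.125]), ([379, 110], [0.582, 0.049]), ([265, 110], [0.494, 0.043]), ([260, 0], [0.488, 0.118])]
e [([264, 295], [0.64, 0.055]), ([265, 373], [0.622, 0.197]), ([203, 375], [0.713, 0.206]), ([212, 297], [0.726, 0.063])]
e [([352, 294], [0.495, 0.047]), ([359, 371], [0.484, 0.188]), ([300, 373], [0.571, 0.195]), ([299, 296], [0.582, 0.055])]
```

View pics/w7.png

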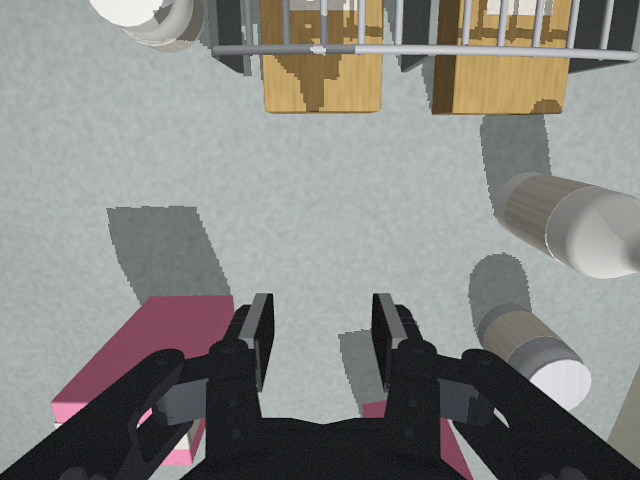

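The foot ends of both cartons sit on one line along the rack mouth (314 mm² scale aside, y 0.051 against 0.059 m over 143 mm). That matches the rack's turn of about 4°, so the carton is home.

```bash
python3 -c "
from rig import sign_off
print(sign_off())"
```

```text
the job is handed in; nothing more can be done
None
```

The carton was tipped over towards the empty bay and pushed head first until it stopped against the back at about 13 N; its foot end lines up with the stock carton's to about 3 mm, I saw nothing else moved, and the job was handed in after about 9 s of robot time.

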